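Gauge the keyway depth and set the verdict lever

TASK

Take the depth gauge from its stand and push its sprung probe into the keyway of the clamped aluminium block until the gauge's base sits flat on the block, never pushing on the block with more than 25 N, and keep it pressed there for at least half a second. Then stand the gauge back upright on its stand, and set the toggle lever by the depth you read: fully over away from the robot if the keyway is deeper than 10 mm, fully over towards the robot if it is shallower. Leave the other things on the bench where they are.

Things in the scene. Friction and masses are not known exactly. Their poses are not given: they have to be found in the camera images.
- gauge: Depth gauge, 200 g. Origin: centre of its steel base's underside, z up. Base 22 (x) x 50 (y) x 10 mm high; above it, z 10 to 62 mm, a grey body 22 (x) x 24 (y) mm to grip across y. From the underside's centre stands the probe, a round 5 mm pin, 20 mm when fully out; a tail rod on top rises as it goes in. In use the 50 mm base lies across the keyway (gauge x along it, either way round).
- probe (a joint): How far the gauge's probe is pushed in, m: 0 = fully out, 0.020 = flush with the base. Sprung, with a friction collar: about 8 N starts it, 11 N at 16 mm; it stays where pushed and does not come back, so do not push it in on the block's top face. With the base flat on the block, keyway depth = 20 mm minus this value.
- fixture: Fixed dark steel plate 170 (x) x 140 (y) x 12 mm, with an aluminium block 110 x 90 mm packed up on it. Origin: centre of the plate's underside. In the middle of the block's top face is the keyway, a closed slot 60 mm long (x), 8 mm wide (y), with a flat bottom 4 to 16 mm deep, different every time.
- keyway_nominal (a point): Where the keyway's mouth (centre, in the plane of the block's top face) nominally is: 52 mm above the fixture's origin, with its axes. The block was packed and clamped by eye: the true mouth is up to 3.5 mm to either side across the keyway (y) and up to 3 mm higher or lower. This point does not show that; find it by feel or by sight.
- stand: Fixed black gauge stand 70 (x) x 86 (y) x 40 mm high, origin: centre of its underside. In the middle of its top is a well 20 (x) x 22 (y) mm, 40 mm deep, in which the gauge's probe hangs while its base rests on the top face.
- stand_top (a point): Centre of the well's mouth, in the plane of the stand's top face, 40 mm above the bench.
- lever_base: Fixed grey housing 70 (x) x 50 (y) x 25 mm of the toggle lever, origin at the centre of its underside; its x points away from the robot (turned by up to about 0.35 rad). The lever pivots about the housing's y axis, 22 mm above the origin.
- lever (a joint): Angle of the toggle lever in rad: 0 = fully over towards the robot (-x of its housing), 1.0 = fully over away from the robot (+x), 0.5 = upright. It stays where it is left; about 1 N at the ball moves it. It starts about upright.
- lever_tip (a point): Centre of the black ball, 26 mm across, at the end of the lever's 10 mm steel rod, 80 mm from its pivot.
- spanner: Bystander: steel spanner 150 mm long lying on the bench.
- bearing: Bystander: steel bearing ring, 52 mm across, 16 mm high, lying flat.
- spacer: Bystander: turned brass spacer with a 36 mm foot, 34 mm high, standing.
Not all that is in view belongs to the job. What is shaped like the gauge but blue or turquoise is not meant. Leave any purple look-alike of the lever_base alone.

How it is judged (in metres and radians):
On the way, in this order (a step that is already met when the one before it is completed fails the run):
1. the gauge's base bears flat on the block (within 1.4 degrees) with the probe in the keyway, for 0.5 s (contact force between any of gauge_c0, gauge_c1, gauge_c2 and fixture above 0.5 N and z of gauge in the frame of fixture above 0.045 m and horizontal distance between gauge and keyway_nominal below 0.03 m and angle between gauge's own z axis and vertical below 0.025 rad and value of joint probe between 0.002 and 0.018 m), for 0.5 s.
2. the lever is fully over to the side that the held reading calls for (((value of joint probe below 0.0112 m and value of joint lever above 0.88 rad) or (value of joint probe above 0.0088 m and value of joint lever below 0.12 rad))), for 0.2 s.
At the end, for the whole second after the job is handed in: Gauge upright (0.06 rad) and at rest on its stand, base within 3 mm of the top face and 14 mm of the well's centre; lever within 0.12 rad of the end called for: away if the keyway is deeper than 10 mm, towards the robot if shallower (within 1.2 mm of 10 mm either will do) (((value of joint probe below 0.0112 m and value of joint lever above 0.88 rad) or (value of joint probe above 0.0088 m and value of joint lever below 0.12 rad)) and z of gauge in the frame of stand_top between -0.003 and 0.003 m and horizontal distance between gauge and stand_top below 0.014 m and angle between gauge's own z axis and vertical below 0.06 rad and linear speed of gauge below 0.02 m/s); the robot touches nothing.
It fails at once if the gauge pushes on the block with more than 25 N (contact force between gauge and fixture above 25 N).
It fails at once if a bystander was moved by more than 20 mm (distance of any of spanner, bearing, spacer from where it was at the start of the episode above 0.02 m).
It also fails if it takes over 72 s, if anything falls off the work surface, if the arm or the gripper's body presses on something with over 40 N, if the wrist force passes 120 N, or if a joint passes its speed limit or range.

ROBOT

A 6-joint arm with a two-finger parallel gripper is mounted at the origin on the work surface. World frame = base frame: x ahead of the robot, y to its left, z up, the work surface at z = 0. Lengths are in mm, angles in rad, forces in N, time in s.
With the tool pointing down it reaches from about 325 to 875 mm from the base axis. Payload 4.4 kg.
Tool frame: the origin (TCP) lies on the mounting face of the last link; the fingertips stand 173 mm ahead of it and the grasp point (between the pads) lies 155 mm ahead of it; y points along the fingers, x is the direction in which the jaws open and shut, and the axes are right-handed (so a half turn about y gives the same grasp; the last joint's range is limited). The gripper opens to 85 mm and grips with 20 to 120 N. Pads are 22 mm wide; open, the fingers measure 114 mm over their backs; the gripper's body (76 mm by 85 mm) begins 54 mm behind the grasp point. The pads swing forward as they close: fully open they stand 13 mm farther back than shut.
Start: joints at [0.982, 0.207, 1.542, -0, 1.393, -0.15], TCP at [244.301, 520.525, 404.682] pointing down, gripper open.
Joint ranges: [-2.73, 2.73], [-0.86, 2.22], [0.23, 2.46], [-1.11, 4.25], [0.08, 2.63], [-2.82, 2.82]. Speed limits (rad/s): [2.79, 2.79, 3.14, 3.14, 3.14, 3.14].

INTERFACE

Orientations are given as a unit quaternion [x, y, z, w].
In Python, from plant import ctrl gives the robot as it stands.
- The arm moves only by the tool arm_command, never from a script. Its argument "increments" is a list of rows, each a list of 7 numbers: the shift along the tool's x, y, z in m, then the turn, a rotation vector about the tool's x, y, z in degrees, then the closure, from 0 (fully open) to 1 (shut). A call has 1 to 20 rows; each row is the pose to reach, as a shift and turn from the pose commanded when the call began, along the tool's axes at that moment; what a row does not reach only later rows make up. A row lasts 1/12 s, in which the tool goes at most 41.7 mm and 7.16 degrees, less where a joint would pass 70% of its speed; a pose out of reach is approached as far as the arm can. A call with a gripper value outside its range is refused whole. The fingers move at their own pace and stop on an object; "grip_force" is the grip in N (left out, the last holds). Time passes only in rows, so rows that repeat a pose let the fingers close. It gives the time, the measured TCP pose, the force and the opening at its end, in the units of the state.
- ctrl.get_state(): the state, without advancing time (a new reading comes with each control period).
- ctrl.read_camera(name): name is "side" or "top"; returns a dict with "pixels" (420x560x3 uint8, red, green, blue), "z_map" (420x560 float32, mm along the optical axis (not along the pixel's ray), 0 where there is no reading), "mtx" (3x3 intrinsics, pixels), "rvec" (rotation vector, rad) and "tvec" (3), from world to camera coordinates, as OpenCV has them. Camera axes: x right, y down, z forward; pixel columns grow to the right and rows downward; lengths in mm; the calibration is good to about 2 mm. A picture is of the moment at which its call begins.
- ctrl.close_job(): hands the job in, once; it reports no verdict.
The state is a dict: "time_s": time; "qpos": joint angles; "dq": joint speeds; "effort": joint torques, N m; "position": TCP position; "tool_rot": TCP orientation; "force": force on the tool from outside, world axes, zero at the start; "moment": the same for the moment, N m; "grip_width": finger opening in mm.
Only numpy, scipy, OpenCV 4.12 (cv2) and the standard library are available. Lean on these libraries where they do the work, as an engineer would, in place of code of your own. Each camera call takes 0.05 s, during which the arm holds its last target.

## Working session

There is one attempt and no reset: what is moved stays moved. The work goes in short steps, Python scripts to look and compute and a tool call to move; the robot and the scene stay as the last step left them, time stands still between calls to the robot, and variables do not carry over. Pictures are saved under pics/ and viewed, and the job is handed in when it is done.

Besides the shell and the picture viewer there is one more tool, called after "Call:" as a command line: name --pt "numbers of a row" for each row, then --argument value for the rest. arm_command: Moves the arm, as the interface text tells. Its arguments: {"type":"object","properties":{"increments":{"type":"array","items":{"type":"array","items":{"type":"number"}}},"grip_force":{"type":"number"}},"required":["increments"]}

```bash
ls; mkdir -p pics
python3 - <<'E'
from plant import ctrl
import cv2,numpy as np
s=ctrl.get_state();print({k:np.round(v,3) for k,v in s.items()})
for n in("side","top"):
    d=ctrl.read_camera(n);cv2.imwrite(f"pics/{n}0.png",d["pixels"][:,:,::-1]);np.savez(f"{n}0.npz",**d)
    R=cv2.Rodrigues(d["rvec"])[0];print(n,d["mtx"],(-R.T@d["tvec"].reshape(3)).round(1),R.round(3))
E
```

```text
pics
{'time_s': np.float64(0.0), 'qpos': array([ 0.981,  0.207,  1.543, -0.   ,  1.393, -0.15 ]), 'dq': array([-0.   , -0.001, -0.001,  0.001, -0.003, -0.002]), 'effort': array([-1.0000e-03, -3.8303e+01, -2.9160e+01, -0.0000e+00,  1.1000e-02,
       -0.0000e+00]), 'position': array([244.092, 520.203, 403.5  ]), 'tool_rot': array([ 0.597,  0.378, -0.38 , -0.596]), 'force': array([-0.066, -0.138, -0.182]), 'moment': array([-0.002,  0.028,  0.014]), 'grip_width': np.float64(85.629)}
side [[498.64814866   0.         280.60121071]
 [  0.         498.64814866 210.91833322]
 [  0.           0.           1.        ]] [ 255.3 -644.8  924.1] [[ 0.916 -0.401 -0.007]
 [-0.305 -0.684 -0.663]
 [ 0.261  0.609 -0.749]]
top [[430.024188     0.         281.83313738]
 [  0.         430.024188   209.56740681]
 [  0.           0.           1.        ]] [ 423.5   40.8 1104.4] [[-0.019 -1.    -0.005]
 [-0.991  0.019 -0.135]
 [ 0.135  0.002 -0.991]]
```

View pics/side0.png

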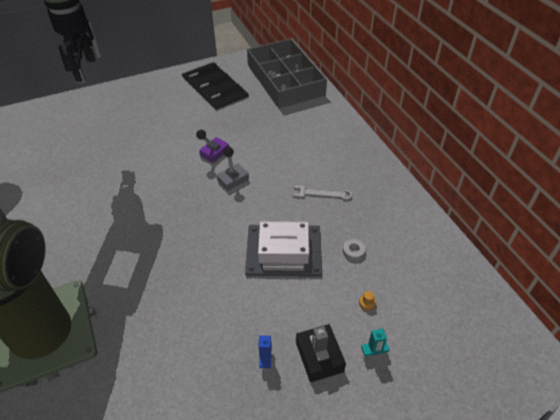

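View pics/top0.png

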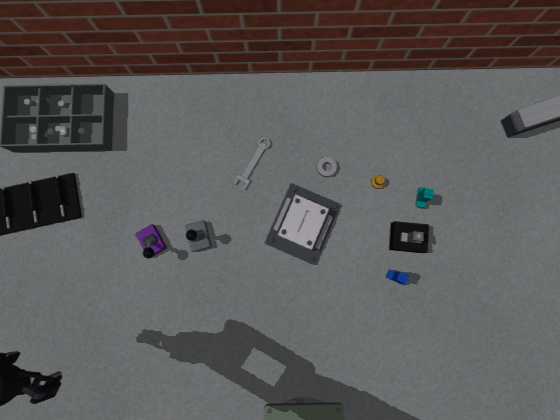

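The side view shows the gauge on the black stand near (320,345), the fixture near (284,245), the grey lever near (233,176) and a purple look-alike near (213,148). The top view shows the stand near (410,237), the fixture near (303,223) and the lever near (195,234). I'll measure next.

```bash
cat > h.py <<'E'
import numpy as np,cv2
from scipy.spatial.transform import Rotation as Ro
def load(n): return dict(np.load(n))
def cam(d):
    R=cv2.Rodrigues(d["rvec"])[0]; t=d["tvec"].reshape(3); return d["mtx"],R,t
def cloud(d):
    K,R,t=cam(d); Z=d["z_map"].astype(float); v,u=np.mgrid[:Z.shape[0],:Z.shape[1]]
    P=np.stack([(u-K[0,2])/K[0,0]*Z,(v-K[1,2])/K[1,1]*Z,Z],-1)
    W=(P-t)@R; W[Z==0]=np.nan; return W
def ray(d,u,v,h):
    K,R,t=cam(d); c=-R.T@t; r=R.T@np.array([(u-K[0,2])/K[0,0],(v-K[1,2])/K[1,1],1.]); return c+r*(h-c[2])/r[2]
def proj(d,p):
    return cv2.projectPoints(np.array(p,float).reshape(-1,3),d["rvec"],d["tvec"],d["mtx"],None)[0].reshape(-1,2)
def crop(d,u0,v0,u1,v1,s,name):
    cv2.imwrite(name,cv2.resize(d["pixels"][v0:v1,u0:u1,::-1],None,fx=s,fy=s,interpolation=cv2.INTER_CUBIC))
def snap(n,tag):
    from plant import ctrl
    d=ctrl.read_camera(n);np.savez(f"{n}{tag}.npz",**d);return d
E
python3 - <<'E'
from h import *
for n in("side","top"):
    d=load(n+"0.npz");W=cloud(d);hsv=cv2.cvtColor(d["pixels"],cv2.COLOR_RGB2HSV)
    pts={"side":dict(gtop=(321,333),base=(320,355),stand=(312,370),block=(284,235),blk2=(272,231),plate=(252,262),ball=(229,152),hous=(240,178),tab=(200,300)),
         "top":dict(gtop=(405,237),g2=(418,237),stand=(400,245),block=(303,223),plate=(290,195),ball=(191,235),hous=(204,242),tab=(300,330))}[n]
    for k,(u,v) in pts.items(): print(n,k,W[v,u].round(1),d["pixels"][v,u])
s=load("side0.npz");t=load("top0.npz")
crop(s,290,310,360,390,7,"pics/cg_s.png");crop(s,240,210,330,285,7,"pics/cf_s.png");crop(t,380,210,440,265,9,"pics/cg_t.png");crop(t,255,175,350,270,6,"pics/cf_t.png");crop(t,130,210,240,265,6,"pics/cl_t.png")
def hcat(fs,o):
    I=[cv2.imread(f) for f in fs];H=max(i.shape[0] for i in I)
    print([i.shape for i in I]);cv2.imwrite(o,np.hstack([cv2.copyMakeBorder(i,0,H-i.shape[0],0,0,0) for i in I]))
E
```

```text
side gtop [ 489.8 -276.   102.7] [105 103 105]
side base [ 483.  -291.6   49.5] [85 83 83]
side stand [ 459.7 -306.6   36. ] [36 37 37]
side block [537.   -4.1  51.7] [176 166 171]
side blk2 [517.1  17.9  51.3] [204 194 199]
side plate [452.8 -17.2  12.9] [72 75 78]
side ball [501.  245.8 108.8] [38 38 41]
side hous [519.6 235.8  21.2] [67 66 71]
side tab [317.4 -55.1  -1.2] [127 126 126]
top gtop [ 493.9 -258.5   46.8] [122 125 127]
top g2 [ 489.7 -273.4  101.2] [125 126 129]
top stand [ 474.7 -246.    43.5] [15 16 19]
top block [533.6  -8.9  43.7] [143 142 146]
top plate [610.2  21.2  10.8] [53 56 61]
top ball [503.5 253.6 113.4] [19 19 21]
top hous [492.5 239.8  24.7] [84 85 93]
top tab [269.7   3.3  -1.6] [102 105 105]
```

View pics/cg_s.png

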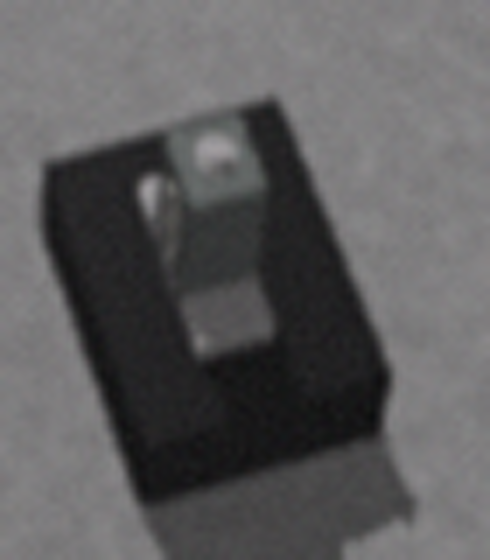

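View pics/cg_t.png

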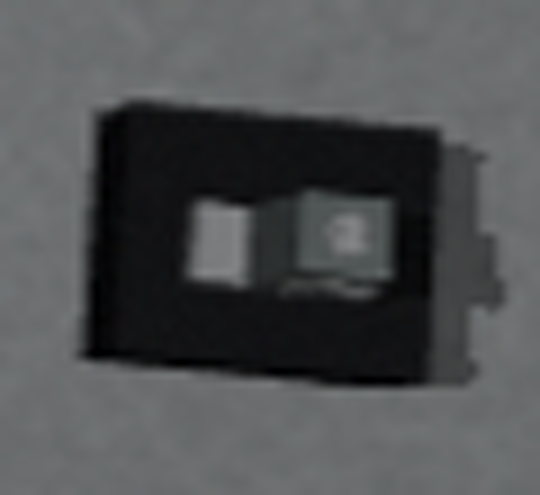

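View pics/cf_t.png

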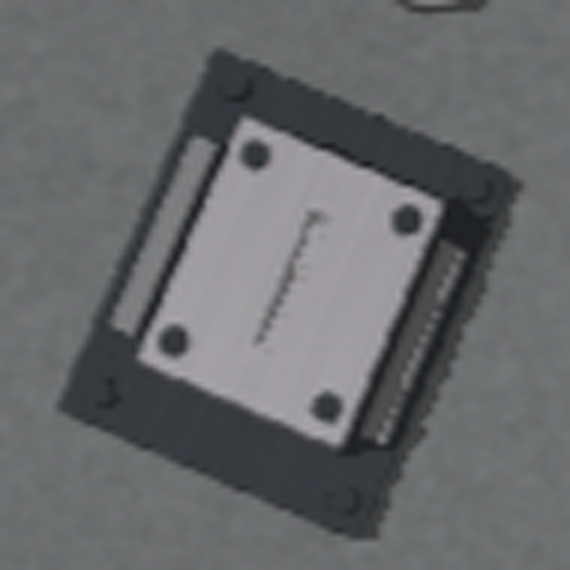

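View pics/cf_s.png

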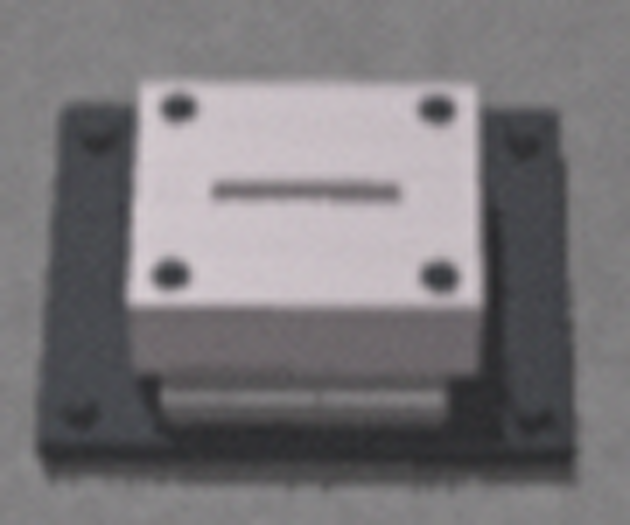

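View pics/cl_t.png

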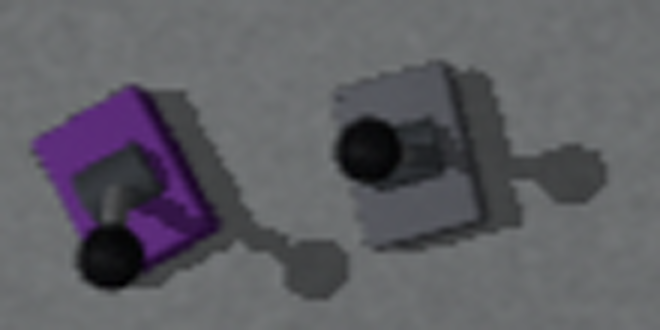

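```bash
cat > m.py <<'E'
from h import *
def big(m):
    n,l,st,c=cv2.connectedComponentsWithStats(m.astype(np.uint8)); return l==1+np.argmax(st[1:,4])
res={}
for n,box in(("side",(235,205,335,290)),("top",(255,175,350,270))):
    d=load(n+"0.npz");W=cloud(d);g=cv2.cvtColor(d["pixels"],cv2.COLOR_RGB2GRAY).astype(float)
    u0,v0,u1,v1=box
    m=np.zeros(g.shape,bool);m[v0:v1,u0:u1]=True
    top=m&(W[...,2]>45)&(W[...,2]<60)
    br=np.where(top,g,0); thr=130 if n=="top" else 160
    wm=big(top&(g>(110 if n=='top' else 150)))
    print(n,"block z",np.median(W[wm][:,2]),np.percentile(W[wm][:,2],[10,90]))
    cs,_=cv2.findContours(wm.astype(np.uint8),cv2.RETR_CCOMP,cv2.CHAIN_APPROX_NONE)
    c=max(cs,key=cv2.contourArea)
    full=np.zeros(g.shape,np.uint8);cv2.drawContours(full,[c],-1,1,-1)
    h=52
    hull=cv2.convexHull(c).reshape(-1,2);H=np.array([ray(d,u,v,h)[:2] for u,v in hull],np.float32)
    r=cv2.minAreaRect(H);print(" block rect",r)
    # keyway: darkness-weighted centroid in central area
    med=np.median(g[wm]);dark=np.clip(med-g-12,0,None)*full
    cc=np.array(r[0]);pp=proj(d,[*cc,h])[0]
    XY=[];w=[]
    vv,uu=np.nonzero(dark)
    for v,u in zip(vv,uu):
        p=ray(d,u,v,h)[:2]
        if np.linalg.norm(p-cc)<38: XY.append(p);w.append(dark[v,u])
    XY=np.array(XY);w=np.array(w);mu=(XY*w[:,None]).sum(0)/w.sum();C=((XY-mu)*w[:,None]).T@(XY-mu)/w.sum()
    e,V=np.linalg.eigh(C);print(" key",mu.round(1),"sd",np.sqrt(e).round(2),"ang",np.degrees(np.arctan2(V[1,1],V[0,1])).round(1))
    # plate
    pm=m&(W[...,2]>7)&(W[...,2]<18)&(g<95)
    vv,uu=np.nonzero(pm|(full>0)); 
    vv,uu=np.nonzero(big(pm));H=np.array([ray(d,u,v,12)[:2] for u,v in zip(uu,vv)],np.float32);print(" plate",cv2.minAreaRect(H))
E
python3 m.py
```

```text
side block z 52.055889886069146 [49.93078802 54.16922756]
 block rect ((533.2815551757812, -7.560554504394531), (91.2669906616211, 109.44514465332031), 66.00020599365234)
 key [534.3  -8.8] sd [ 2.47 17.13] ang 155.1
 plate ((531.7802734375, -12.129867553710938), (142.1810760498047, 169.3662109375), 65.253173828125)
top block z 51.92142388441559 [49.29041275 54.46512345]
 block rect ((537.0492553710938, -7.935115814208984), (89.80961608886719, 109.8551025390625), 65.35466003417969)
 key [539.3  -7.5] sd [ 1.45 17.1 ] ang 154.9
 plate ((536.8663330078125, -7.8033905029296875), (139.7006072998047, 169.60806274414062), 65.4212646484375)
```

```bash
cat > m2.py <<'E'
from h import *
from m import big
for n,gb,lb in(("side",(290,310,360,390),(215,140,252,192)),("top",(380,215,440,260),(183,215,215,256))):
    d=load(n+"0.npz");W=cloud(d);P=d["pixels"].astype(int);g=P.sum(2)/3
    m=np.zeros(g.shape,bool);m[gb[1]:gb[3],gb[0]:gb[2]]=1
    st=big(m&(g<50)&(W[...,2]>33)&(W[...,2]<46)); H=cv2.convexHull(np.argwhere(st)[:,::-1].astype(np.float32)).reshape(-1,2)
    print(n,"stand top",cv2.minAreaRect(np.array([ray(d,u,v,40)[:2] for u,v in H],np.float32)))
    bt=m&(W[...,2]>95)&(W[...,2]<108); A=W[bt];vv,uu=np.nonzero(bt);Q=np.array([ray(d,u,v,102)[:2] for u,v in zip(uu,vv)],np.float32)
    print(" body top n",bt.sum(),cv2.minAreaRect(Q), "max z",np.nanmax(np.where(m,W[...,2],0)))
    bb=m&(g>75 if n=='side' else g>100)&(W[...,2]>44)&(W[...,2]<54);vv,uu=np.nonzero(bb)
    print(" base", [ray(d,u,v,50)[:2].round(0) for u,v in zip(uu[::6],vv[::6])][:8], len(uu))
    m[:]=0;m[lb[1]:lb[3],lb[0]:lb[2]]=1
    b=big(m&(g<45)&(W[...,2]>85));vv,uu=np.nonzero(b);print(" ball px",uu.mean(),vv.mean(),b.sum(),W[b].mean(0).round(1))
    hs=big(m&(W[...,2]>17)&(W[...,2]<32)&(g>55));vv,uu=np.nonzero(hs);print(" housing",cv2.minAreaRect(np.array([ray(d,u,v,25)[:2] for u,v in zip(uu,vv)],np.float32)))
E
python3 m2.py | grep -v "^$"
```

```text
side block z 52.055889886069146 [49.93078802 54.16922756]
 block rect ((533.2815551757812, -7.560554504394531), (91.2669906616211, 109.44514465332031), 66.00020599365234)
 key [534.3  -8.8] sd [ 2.47 17.13] ang 155.1
 plate ((531.7802734375, -12.129867553710938), (142.1810760498047, 169.3662109375), 65.253173828125)
top block z 51.92142388441559 [49.29041275 54.46512345]
 block rect ((537.0492553710938, -7.935115814208984), (89.80961608886719, 109.8551025390625), 65.35466003417969)
 key [539.3  -7.5] sd [ 1.45 17.1 ] ang 154.9
 plate ((536.8663330078125, -7.8033905029296875), (139.7006072998047, 169.60806274414062), 65.4212646484375)
side stand top ((490.8450927734375, -276.31842041015625), (85.94813537597656, 70.07648468017578), 83.5810317993164)
 body top n 161 ((488.6344909667969, -274.5827331542969), (25.64931869506836, 23.01832389831543), 83.19105529785156) max z 110.32837146262325
 base [array([ 484., -248.]), array([ 482., -251.]), array([ 481., -258.]), array([ 497., -289.]), array([ 491., -289.]), array([ 481., -287.]), array([ 492., -291.]), array([ 480., -289.])] 94
 ball px 227.63888888888889 151.52777777777777 72 [499.  250.3 107.4]
 housing ((504.5520935058594, 252.27395629882812), (71.99636840820312, 57.2082633972168), 13.350320816040039)
top stand top ((495.529296875, -272.497314453125), (87.6999282836914, 70.10005187988281), 83.55323028564453)
 body top n 100 ((493.0432434082031, -270.9986267089844), (23.275604248046875, 21.38833236694336), 86.58793640136719) max z 108.43574304562387
 base [array([ 504., -251.]), array([ 501., -256.]), array([ 499., -258.]), array([ 496., -260.]), array([ 491., -250.]), array([ 489., -252.]), array([ 486., -255.])] 39
 ball px 191.0340909090909 234.75 88 [504.3 254.2 110.3]
 housing ((489.46893310546875, 252.84323120117188), (29.337474822998047, 48.95393753051758), 13.071763038635254)
```

```bash
cat > go.py <<'E'
from h import *
import sys
from plant import ctrl
def rot(yaw):  # tool x at yaw (deg), y down
    a=np.radians(yaw);x=np.array([np.cos(a),np.sin(a),0]);y=np.array([0,0,-1.]);return np.stack([x,y,np.cross(x,y)],1)
def inc(p,yaw,verbose=1):
    s=ctrl.get_state();R=Ro.from_quat(s["tool_rot"]).as_matrix()
    T=rot(yaw); 
    if np.dot(T[:,0],R[:,0])<0: T=T@np.diag([-1,1,-1])
    d=R.T@(np.array(p)-s["position"])/1000; w=Ro.from_matrix(R.T@T).as_rotvec(degrees=True)
    print("t",round(float(s["time_s"]),2),"pos",s["position"].round(1),"yaw",np.degrees(np.arctan2(R[1,0],R[0,0])).round(2),"tilt",np.degrees(np.arccos(-R[2,1])).round(2),"w",s["grip_width"].round(1),"F",s["force"].round(1))
    print("inc",d.round(4),w.round(2))
if __name__=="__main__":
    a=[float(v) for v in sys.argv[1:]];inc(a[:3],a[3])
E
python3 go.py 491 -273 303 83.5
```

```text
Traceback (most recent call last):
  File "go.py", line 14, in <module>
    a=[float(v) for v in sys.argv[1:]];inc(a[:3],a[3])
                                       ~~~^^^^^^^^^^^^
  File "go.py", line 11, in inc
    print("t",round(float(s["time_s"]),2),"pos",s["position"].round(1),"yaw",np.degrees(np.arctan2(R[1,0],R[0,0])).round(2),"tilt",np.degrees(np.arccos(-R[2,1])).round(2),"w",s["grip_width"].round(1),"F",s["force"].round(1))
                                                                                                                                                                               ^^^^^^^^^^^^^^^^^^^^^
AttributeError: 'float' object has no attribute 'round'
```

```bash
sed -i 's/s\["grip_width"\].round(1)/round(float(s["grip_width"]),1)/' go.py; python3 go.py 491 -273 303 83.5
```

```text
t 0.1 pos [244.1 520.2 403.6] yaw 64.86 tilt 0.12 w 85.5 F [ 0.4 -0.4 -0.6]
inc [-0.613   0.1017 -0.5605] [ -0.03 -18.64  -0.12]
```

Call:
arm_command --pt "-0.03 0 -0.028 0 -2 0 0" --pt "-0.06 0 -0.056 0 -4 0 0" --pt "-0.09 0 -0.084 0 -6 0 0" --pt "-0.12 0 -0.112 0 -8 0 0" --pt "-0.15 0 -0.14 0 -9 0 0" --pt "-0.18 0 -0.168 0 -10 0 0" --pt "-0.21 0 -0.196 0 -11 0 0" --pt "-0.24 0 -0.224 0 -12 0 0" --pt "-0.27 0 -0.252 0 -13 0 0" --pt "-0.3 0 -0.28 0 -14 0 0" --pt "-0.33 0 -0.308 0 -15 0 0" --pt "-0.36 0 -0.336 0 -16 0 0" --pt "-0.39 0 -0.364 0 -17 0 0" --pt "-0.42 0 -0.392 0 -18 0 0" --pt "-0.45 0 -0.42 0 -18.6 0 0" --pt "-0.48 0.01 -0.448 0 -18.6 0 0" --pt "-0.52 0.03 -0.48 0 -18.6 0 0" --pt "-0.56 0.05 -0.51 0 -18.6 0 0" --pt "-0.6 0.08 -0.54 0 -18.6 0 0" --pt "-0.613 0.1 -0.56 0 -18.6 0 0"

```text
time_s: 1.77
position: [482.0, -250.6, 321.3]
tool_rot: [0.529, 0.47, -0.47, -0.528]
force: [0.8, 0.6, 0.2]
grip_width: 85.4
```

```bash
python3 go.py 491 -273 303 83.5
```

```text
t 1.77 pos [ 482.  -250.6  321.3] yaw 83.38 tilt 0.09 w 85.4 F [0.8 0.6 0.2]
inc [-0.0212  0.0184 -0.0115] [ 0.06 -0.12 -0.06]
```

Call:
arm_command --pt "0 0 0 0 0 0 0" --pt "0 0 0 0 0 0 0" --pt "0 0 0 0 0 0 0"

```text
time_s: 2.02
position: [481.9, -247.7, 321.2]
tool_rot: [-0.527, -0.471, 0.471, 0.528]
force: [0.5, -0.0, 0.8]
grip_width: 85.2
```

```bash
python3 go.py 491 -273 303 83.5
python3 - <<'E'
from h import *
for n,b in(("side",(280,270,400,380)),("top",(340,180,470,280))):
    d=snap(n,"1");crop(d,*b,4,f"pics/{n}1.png")
E
python3 -c "
import cv2,numpy as np
a=cv2.imread('pics/side1.png');b=cv2.imread('pics/top1.png');print(a.shape,b.shape)"
```

```text
t 2.02 pos [ 481.9 -247.7  321.2] yaw 83.44 tilt 0.11 w 85.2 F [ 0.5 -0.   0.8]
inc [-0.0241  0.0181 -0.0119] [-0.08 -0.06  0.08]
(440, 480, 3) (400, 520, 3)
```

View pics/side1.png

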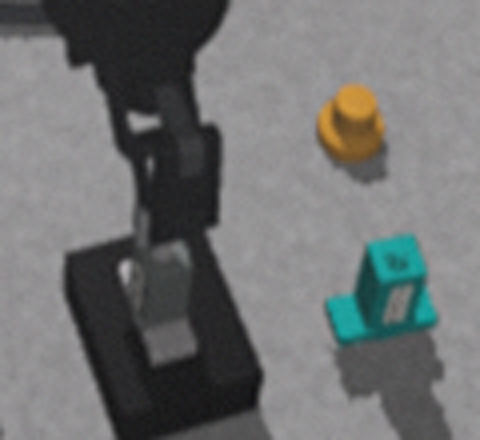

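View pics/top1.png

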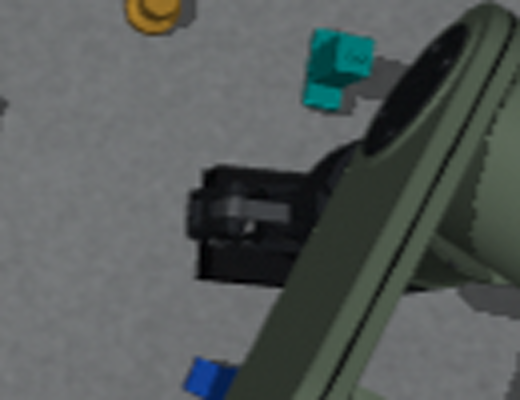

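Call:
arm_command --pt "-0.012 0.009 -0.006 0 0 0 0" --pt "-0.024 0.018 -0.012 0 0 0 0" --pt "-0.024 0.018 -0.012 0 0 0 0" --pt "-0.024 0.048 -0.012 0 0 0 0" --pt "-0.024 0.068 -0.012 0 0 0 0" --pt "-0.024 0.088 -0.012 0 0 0 0" --pt "-0.024 0.088 -0.012 0 0 0 0" --pt "-0.024 0.088 -0.012 0 0 0 0"

```text
time_s: 2.78
position: [491.2, -271.9, 234.2]
tool_rot: [-0.527, -0.471, 0.471, 0.528]
force: [0.3, 0.0, 0.7]
grip_width: 85.3
```

```bash
python3 go.py 491.5 -273 233 83.5
python3 - <<'E'
from h import *
for n,b in(("side",(280,270,400,380)),("top",(340,180,470,280))):
    d=snap(n,"2");crop(d,*b,5,f"pics/{n}2.png")
E
```

```text
t 2.78 pos [ 491.2 -271.9  234.2] yaw 83.53 tilt 0.07 w 85.3 F [0.3 0.  0.7]
inc [-0.001   0.0012 -0.0005] [-0.05  0.03  0.05]
```

View pics/side2.png

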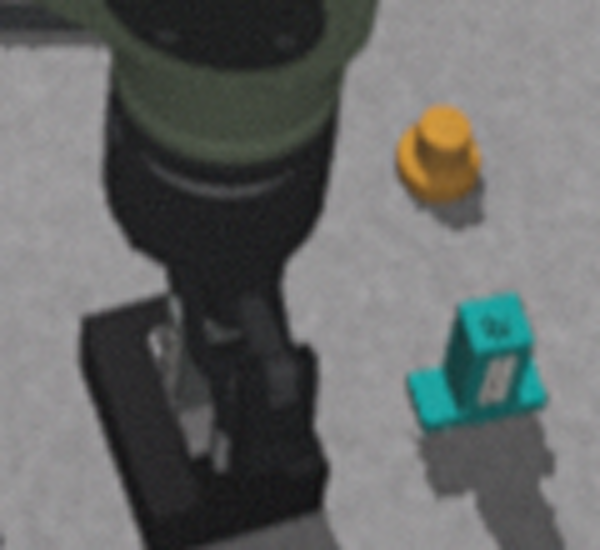

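The fingers look roughly astride the gauge, but offset in x. I'll check that by projection.

Run:
```python
from h import *
d=load("side2.npz");I=cv2.resize(d["pixels"][270:380,280:400,::-1],None,fx=5,fy=5,interpolation=cv2.INTER_CUBIC)
R=Ro.from_euler('z',-6.5,degrees=True).as_matrix()
c=np.array([491.2,-271.9,0])
def L(pts,col):
    q=(proj(d,[R@np.array(p)+c for p in pts])-[280,270])*5
    cv2.polylines(I,[q.astype(int).reshape(-1,1,2)],True,col,1)
L([(-11,-25,50),(11,-25,50),(11,25,50),(-11,25,50)],(0,255,255))
L([(-11,-12,102),(11,-12,102),(11,12,102),(-11,12,102)],(0,255,0))
L([(-11,-43,61),(11,-43,61),(11,-43,101),(-11,-43,101)],(0,0,255))
L([(-35,-43,40),(35,-43,40),(35,43,40),(-35,43,40)],(255,0,255))
cv2.imwrite("pics/side2p.png",I)
```

```text
(no output)
```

View pics/side2p.png

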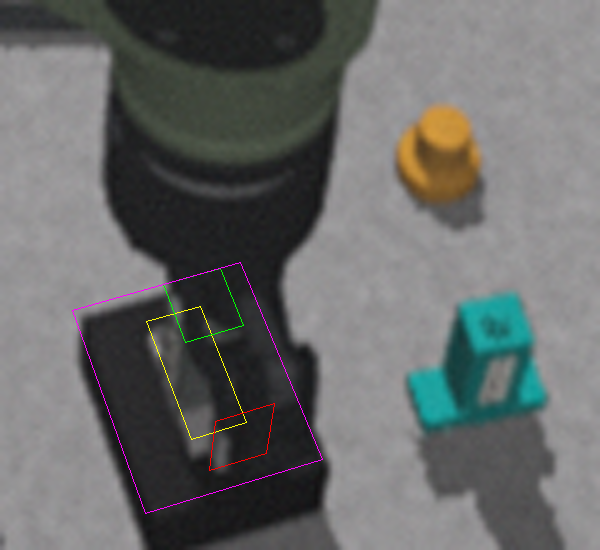

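Call:
arm_command --pt "0 0 0 0 0 0 1" --pt "0 0 0 0 0 0 1" --pt "0 0 0 0 0 0 1" --pt "0 0 0 0 0 0 1" --pt "0 0 0 0 0 0 1" --pt "0 0 0 0 0 0 1" --pt "0 0 0 0 0 0 1" --pt "0 0 0 0 0 0 1" --pt "0 0 0 0 0 0 1" --pt "0 0 0 0 0 0 1" --pt "0 0 0 0 0 0 1" --pt "0 0 0 0 0 0 1" --grip_force 60

```text
time_s: 3.88
position: [491.6, -273.6, 234.1]
tool_rot: [0.528, 0.471, -0.471, -0.527]
force: [-0.3, -0.2, 5.4]
grip_width: 23.5
```

```bash
python3 go.py 491.5 -273 233 83.5
```

```text
t 3.88 pos [ 491.6 -273.6  234.1] yaw 83.46 tilt 0.05 w 23.5 F [-0.3 -0.2  5.4]
inc [0.0006 0.0011 0.0001] [ 0.04 -0.04 -0.04]
```

Call:
arm_command --pt "0 -0.01 0 0 0 0 1" --pt "0 -0.02 0 0 0 0 1" --pt "0 -0.05 0 0 0 0 1" --pt "0 -0.08 0 0 0 0 1" --pt "0 -0.1 0 0 0 0 1" --pt "0 -0.1 0 0 0 0 1" --pt "0 -0.1 0 0 0 0 1"

```text
time_s: 4.47
position: [491.6, -273.3, 334.8]
tool_rot: [0.529, 0.471, -0.47, -0.527]
force: [-0.1, 0.6, -2.5]
grip_width: 23.1
```

```bash
python3 go.py 536 -8.5 334 65.2
python3 - <<'E'
from h import *
d=snap("side","3");crop(d,270,260,390,380,5,f"pics/side3.png")
E
```

```text
t 4.47 pos [ 491.6 -273.3  334.8] yaw 83.47 tilt 0.15 w 23.1 F [-0.1  0.6 -2.5]
inc [ 0.2681  0.0005 -0.014 ] [ 0.14 18.27 -0.05]
```

View pics/side3.png

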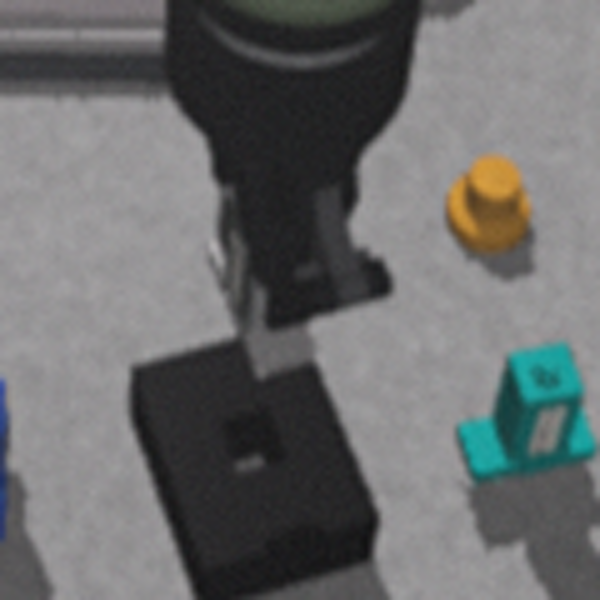

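Call:
arm_command --pt "0.013 0 0 0 1 0 1" --pt "0.04 0 -0.002 0 3 0 1" --pt "0.07 0 -0.004 0 5 0 1" --pt "0.1 0 -0.006 0 8 0 1" --pt "0.13 0 -0.007 0 10 0 1" --pt "0.16 0 -0.008 0 12 0 1" --pt "0.19 0 -0.01 0 14 0 1" --pt "0.22 0.01 -0.012 0 16 0 1" --pt "0.25 0.02 -0.013 0 18 0 1" --pt "0.268 0.033 -0.014 0 18.3 0 1" --pt "0.268 0.033 -0.014 0 18.3 0 1" --pt "0.268 0.033 -0.014 0 18.3 0 1" --pt "0.268 0.033 -0.014 0 18.3 0 1"

```text
time_s: 5.6
position: [535.2, -8.9, 299.1]
tool_rot: [-0.595, -0.38, 0.382, 0.596]
force: [0.0, -0.3, -2.3]
grip_width: 23.4
```

```bash
python3 go.py 536 -8.5 276 65.2
python3 - <<'E'
from h import *
d=snap("side","4");crop(d,230,150,340,290,4,f"pics/side4.png")
d=snap("top","4");crop(d,245,160,365,280,5,f"pics/top4.png")
E
```

```text
t 5.6 pos [535.2  -8.9 299.1] yaw 65.18 tilt 0.19 w 23.4 F [ 0.  -0.3 -2.3]
inc [ 0.0008  0.0231 -0.0007] [-0.17 -0.02 -0.08]
```

View pics/side4.png

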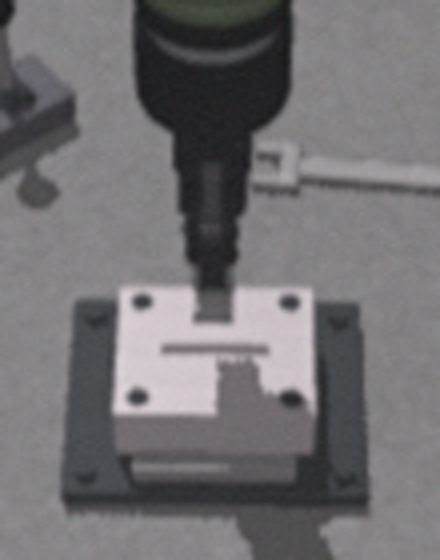

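View pics/top4.png

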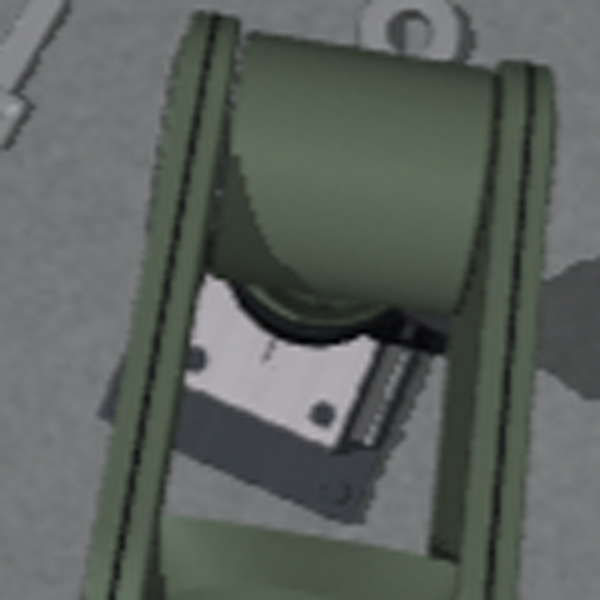

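```bash
cat > k.py <<'E'
from h import *
import sys
d=load(sys.argv[1]);tcp=np.array([float(v) for v in sys.argv[2:5]]);hb=float(sys.argv[5])
W=cloud(d);g=cv2.cvtColor(d["pixels"],cv2.COLOR_RGB2GRAY).astype(float)
yw=np.radians(65.2);n=np.array([np.cos(yw),np.sin(yw)]);a=np.array([np.sin(yw),-np.cos(yw)])
def med(p,r=14,lo=-15,hi=15):
    m=(np.hypot(W[...,0]-p[0],W[...,1]-p[1])<r)&(W[...,2]>lo)&(W[...,2]<hi);return np.median(W[m][:,2]).round(2),m.sum()
print("table z",[med(p) for p in((430,60),(640,-60),(420,-70),(600,120))])
# base edge prediction
zb=tcp[2]-194.1
for s in(-6,-3,0,3,6):
    p=np.append(tcp[:2]-25*n+s*a,zb);u,v=proj(d,p)[0];c=int(round(u));v0=int(round(v))
    col=g[v0-7:v0+8,c];gr=np.diff(col);i=np.argmax(np.abs(gr));
    w=np.abs(gr[max(0,i-1):i+2]);vi=v0-7+0.5+(w*np.arange(max(0,i-1),i+2)).sum()/w.sum()
    q=ray(d,c,vi,zb)[:2];print("edge s",s,"pred",u.round(1),v.round(1),"seen",vi.round(2),"y' err",((q-tcp[:2])@n+25).round(2))
c0=np.array([534.5,-8.7]);r=[]
for s in range(-24,25,3):
    u,v=proj(d,np.append(c0+s*a,hb))[0];c=int(round(u));v0=int(round(v));col=g[v0-4:v0+5,c]
    base=np.median(np.r_[col[:2],col[-2:]]);w=np.clip(base-col-8,0,None)
    if w.sum()<30: continue
    vi=v0-4+(w*np.arange(9)).sum()/w.sum();r.append(((s,((ray(d,c,vi,hb)[:2])@n).round(2))))
print("key y' (abs)",r,"\ntcp y'",tcp[:2]@n)
E
python3 k.py side4.npz 535.2 -8.9 299.1 52; echo; python3 k.py side0.npz 535.2 -8.9 299.1 52|tail -2
```

```text
table z [(np.float64(0.08), np.int64(83)), (np.float64(0.03), np.int64(89)), (np.float64(-0.13), np.int64(111)), (np.float64(0.01), np.int64(17))]
edge s -6 pred 281.1 230.3 seen 230.34 y' err -0.01
edge s -3 pred 282.5 230.4 seen 230.29 y' err 0.14
edge s 0 pred 283.9 230.4 seen 230.35 y' err 0.03
edge s 3 pred 285.3 230.4 seen 230.46 y' err -0.23
edge s 6 pred 286.7 230.4 seen 230.45 y' err -0.13
key y' (abs) [(-24, np.float64(216.23)), (-21, np.float64(216.18)), (-18, np.float64(216.11)), (-15, np.float64(216.09)), (-12, np.float64(216.4)), (-9, np.float64(216.38)), (-6, np.float64(216.53)), (-3, np.float64(216.56)), (0, np.float64(212.68)), (3, np.float64(211.21)), (6, np.float64(210.4)), (9, np.float64(211.85)), (12, np.float64(211.25)), (15, np.float64(210.94)), (18, np.float64(210.44)), (21, np.float64(211.88)), (24, np.float64(215.91))] 
tcp y' 216.4115349662511

key y' (abs) [(-24, np.float64(216.27)), (-21, np.float64(216.07)), (-18, np.float64(216.15)), (-15, np.float64(216.27)), (-12, np.float64(216.36)), (-9, np.float64(216.33)), (-6, np.float64(216.45)), (-3, np.float64(216.53)), (0, np.float64(216.51)), (3, np.float64(216.52)), (6, np.float64(216.68)), (9, np.float64(216.07)), (12, np.float64(216.17)), (15, np.float64(216.19)), (18, np.float64(216.1)), (21, np.float64(215.92)), (24, np.float64(215.84))] 
tcp y' 216.4115349662511
```

Call:
arm_command --pt "0 0.01 0 -0.15 0 -0.05 1" --pt "0 0.02 0 -0.15 0 -0.05 1" --pt "0 0.03 0 -0.15 0 -0.05 1" --pt "0 0.03 0 -0.15 0 -0.05 1" --pt "0 0.03 0 -0.15 0 -0.05 1"

```text
time_s: 6.12
position: [535.1, -8.8, 269.1]
tool_rot: [-0.596, -0.381, 0.381, 0.596]
force: [0.8, -0.5, -2.3]
grip_width: 23.1
```

```bash
python3 go.py 535.2 -8.9 266 65.2
python3 - <<'E'
from h import *
d=snap("side","5");crop(d,230,200,340,290,5,f"pics/side5.png")
E
```

```text
t 6.12 pos [535.1  -8.8 269.1] yaw 65.13 tilt 0.03 w 23.1 F [ 0.8 -0.5 -2.3]
inc [-0.      0.0031 -0.0002] [-0.03 -0.07  0.  ]
```

View pics/side5.png

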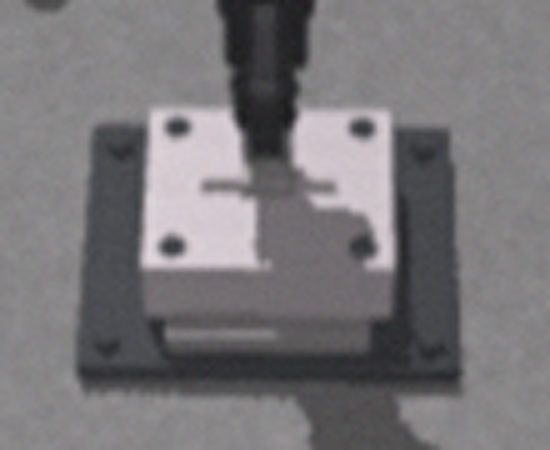

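The gauge base hangs centred over the keyway, with both slot ends visible at (215,186) and (325,186). Now I'll lower it slowly and watch the force.

Call:
arm_command --pt "0 0.001 0 0 0 0 1" --pt "0 0.002 0 0 0 0 1" --pt "0 0.003 0 0 0 0 1" --pt "0 0.003 0 0 0 0 1"

```text
time_s: 6.5
position: [535.9, -8.6, 267.8]
tool_rot: [0.597, 0.382, -0.38, -0.595]
force: [-0.1, -0.4, -2.1]
grip_width: 23.6
```

Call:
arm_command --pt "0 0.001 0 0 0 0 1" --pt "0 0.001 0 0 0 0 1"

```text
time_s: 6.67
position: [535.8, -8.6, 266.7]
tool_rot: [0.596, 0.382, -0.38, -0.595]
force: [-0.6, -0.0, -2.8]
grip_width: 23.4
```

Call:
arm_command --pt "0 0.001 0 0 0 0 1" --pt "0 0.001 0 0 0 0 1"

```text
time_s: 6.83
position: [535.8, -8.6, 265.5]
tool_rot: [0.596, 0.381, -0.38, -0.595]
force: [0.8, -0.0, -2.2]
grip_width: 23.2
```

Call:
arm_command --pt "0 0.001 0 0 0 0 1" --pt "0 0.001 0 0 0 0 1"

```text
time_s: 7.0
position: [535.8, -8.7, 264.5]
tool_rot: [0.596, 0.381, -0.38, -0.595]
force: [0.6, -0.3, -2.4]
grip_width: 23.4
```

Call:
arm_command --pt "0 0.0005 0 0 0 0 1" --pt "0 0.001 0 0 0 0 1"

```text
time_s: 7.17
position: [535.9, -8.7, 263.7]
tool_rot: [0.596, 0.382, -0.38, -0.595]
force: [1.3, -0.3, -2.4]
grip_width: 23.3
```

Call:
arm_command --pt "0 0.0005 0 0 0 0 1" --pt "0 0.001 0 0 0 0 1"

```text
time_s: 7.33
position: [535.8, -8.7, 262.6]
tool_rot: [0.596, 0.381, -0.38, -0.595]
force: [-0.1, -0.0, -2.2]
grip_width: 23.3
```

Call:
arm_command --pt "0 0.0005 0 0 0 0 1" --pt "0 0.001 0 0 0 0 1"

```text
time_s: 7.5
position: [535.8, -8.7, 261.6]
tool_rot: [0.596, 0.382, -0.38, -0.595]
force: [-0.0, -0.5, -2.4]
grip_width: 23.2
```

Call:
arm_command --pt "0 0.0005 0 0 0 0 1" --pt "0 0.001 0 0 0 0 1"

```text
time_s: 7.67
position: [535.8, -8.6, 260.6]
tool_rot: [0.596, 0.382, -0.38, -0.595]
force: [0.1, -0.3, -2.9]
grip_width: 23.0
```

The probe tip is at about z 46.5 with no contact, so it's in the keyway. I'll keep going down.

Call:
arm_command --pt "0 0.001 0 0 0 0 1" --pt "0 0.002 0 0 0 0 1"

```text
time_s: 7.83
position: [536.1, -8.7, 259.1]
tool_rot: [0.597, 0.382, -0.38, -0.595]
force: [-1.0, 0.2, 4.7]
grip_width: 22.9
```

Call:
arm_command --pt "0 0.001 0 0 0 0 1" --pt "0 0.002 0 0 0 0 1"

```text
time_s: 8.0
position: [536.2, -8.7, 257.9]
tool_rot: [0.597, 0.382, -0.38, -0.595]
force: [-2.7, 1.0, 6.7]
grip_width: 23.2
```

Call:
arm_command --pt "0 0.001 0 0 0 0 1" --pt "0 0.002 0 0 0 0 1"

```text
time_s: 8.17
position: [536.2, -8.7, 256.0]
tool_rot: [0.597, 0.382, -0.38, -0.595]
force: [-2.8, 0.6, 6.6]
grip_width: 23.0
```

Call:
arm_command --pt "0 0.001 0 0 0 0 1" --pt "0 0.002 0 0 0 0 1"

```text
time_s: 8.33
position: [536.2, -8.7, 254.1]
tool_rot: [0.597, 0.382, -0.38, -0.595]
force: [-2.9, 0.8, 7.0]
grip_width: 23.5
```

Call:
arm_command --pt "0 0.001 0 0 0 0 1" --pt "0 0.002 0 0 0 0 1"

```text
time_s: 8.5
position: [536.2, -8.7, 252.2]
tool_rot: [0.597, 0.382, -0.38, -0.595]
force: [-3.6, -0.0, 6.3]
grip_width: 23.1
```

Call:
arm_command --pt "0 0.001 0 0 0 0 1" --pt "0 0.002 0 0 0 0 1"

```text
time_s: 8.67
position: [536.2, -8.7, 250.2]
tool_rot: [0.597, 0.382, -0.38, -0.595]
force: [-3.7, 0.5, 7.5]
grip_width: 23.5
```

Call:
arm_command --pt "0 0.0005 0 0 0 0 1" --pt "0 0.001 0 0 0 0 1"

```text
time_s: 8.83
position: [536.2, -8.7, 249.3]
tool_rot: [0.597, 0.382, -0.38, -0.595]
force: [-3.0, -0.3, 6.9]
grip_width: 23.2
```

```bash
python3 go.py 536 -8.8 246 65.2
python3 - <<'E'
from h import *
d=snap("side","6");crop(d,230,190,340,290,6,f"pics/side6.png")
E
```

```text
t 8.83 pos [536.2  -8.7 249.3] yaw 65.17 tilt 0.2 w 23.2 F [-3.  -0.3  6.9]
inc [-0.0002  0.0033  0.0002] [ 0.19 -0.03  0.05]
```

View pics/side6.png

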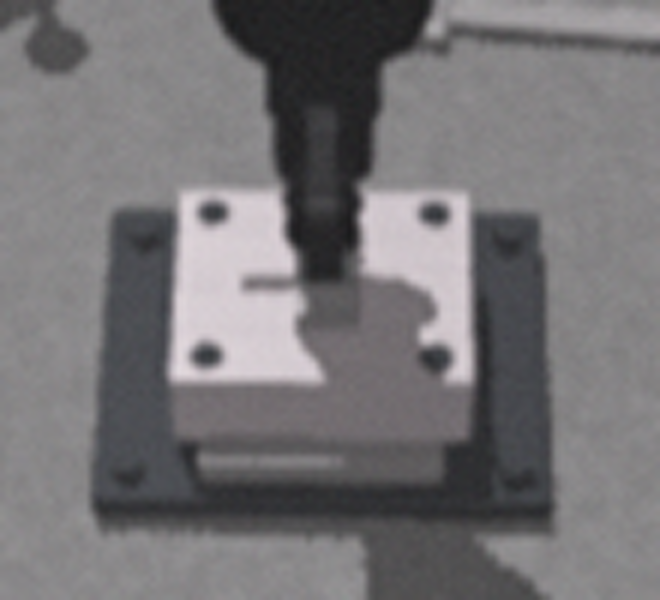

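Call:
arm_command --pt "0 0.0005 0 0 0 0 1" --pt "0 0.001 0 0 0 0 1"

```text
time_s: 9.05
position: [536.2, -8.7, 248.3]
tool_rot: [0.597, 0.382, -0.38, -0.595]
force: [-3.5, 0.9, 7.1]
grip_width: 23.4
```

Call:
arm_command --pt "0 0.0005 0 0 0 0 1" --pt "0 0.0005 0 0 0 0 1"

```text
time_s: 9.22
position: [536.2, -8.7, 247.8]
tool_rot: [0.597, 0.382, -0.38, -0.595]
force: [-3.1, 0.1, 7.1]
grip_width: 23.6
```

Call:
arm_command --pt "0 0.0005 0 0 0 0 1" --pt "0 0.0005 0 0 0 0 1"

```text
time_s: 9.38
position: [536.2, -8.7, 247.3]
tool_rot: [0.597, 0.382, -0.38, -0.595]
force: [-3.5, -0.0, 7.5]
grip_width: 23.8
```

Call:
arm_command --pt "0 0.0005 0 0 0 0 1" --pt "0 0.0005 0 0 0 0 1"

```text
time_s: 9.55
position: [536.3, -8.7, 246.8]
tool_rot: [0.597, 0.382, -0.38, -0.595]
force: [-3.1, 1.6, 7.2]
grip_width: 23.5
```

Call:
arm_command --pt "0 0.0005 0 0 0 0 1" --pt "0 0.0005 0 0 0 0 1"

```text
time_s: 9.72
position: [536.3, -8.7, 246.3]
tool_rot: [0.597, 0.382, -0.38, -0.595]
force: [-3.8, 0.5, 8.2]
grip_width: 23.2
```

Call:
arm_command --pt "0 0.0004 0 0 0 0 1" --pt "0 0.0004 0 0 0 0 1"

```text
time_s: 9.88
position: [536.3, -8.7, 246.3]
tool_rot: [0.597, 0.382, -0.38, -0.595]
force: [-4.6, 1.6, 9.3]
grip_width: 23.6
```

Call:
arm_command --pt "0 0.0004 0 0 0 0 1" --pt "0 0.0004 0 0 0 0 1"

```text
time_s: 10.05
position: [536.3, -8.7, 246.3]
tool_rot: [0.597, 0.382, -0.38, -0.595]
force: [-5.5, 0.2, 12.7]
grip_width: 23.3
```

Call:
arm_command --pt "0 0.0003 0 0 0 0 1" --pt "0 0.0003 0 0 0 0 1"

```text
time_s: 10.22
position: [536.4, -8.7, 246.3]
tool_rot: [0.597, 0.382, -0.38, -0.595]
force: [-5.5, 0.6, 14.5]
grip_width: 23.7
```

Call:
arm_command --pt "0 0.0003 0 0 0 0 1" --pt "0 0.0003 0 0 0 0 1" --pt "0 0.0003 0 0 0 0 1" --pt "0 0.0003 0 0 0 0 1" --pt "0 0.0003 0 0 0 0 1" --pt "0 0.0003 0 0 0 0 1" --pt "0 0.0003 0 0 0 0 1" --pt "0 0.0003 0 0 0 0 1" --pt "0 0.0003 0 0 0 0 1" --pt "0 0.0003 0 0 0 0 1"

```text
time_s: 11.05
position: [536.4, -8.7, 246.3]
tool_rot: [0.597, 0.382, -0.38, -0.595]
force: [-6.3, 0.3, 15.3]
grip_width: 23.5
```

```bash
python3 go.py 536 -8.8 246 65.2
python3 - <<'E'
from h import *
from plant import ctrl
print(ctrl.get_state()["moment"])
d=snap("side","7");crop(d,250,190,330,260,9,f"pics/side7.png")
E
```

```text
t 11.05 pos [536.4  -8.7 246.3] yaw 65.17 tilt 0.2 w 23.5 F [-6.3  0.3 15.3]
inc [-0.0002  0.0003  0.0003] [ 0.19 -0.03  0.04]
[ 0.14087911  1.37003762 -0.04902176]
```

View pics/side7.png

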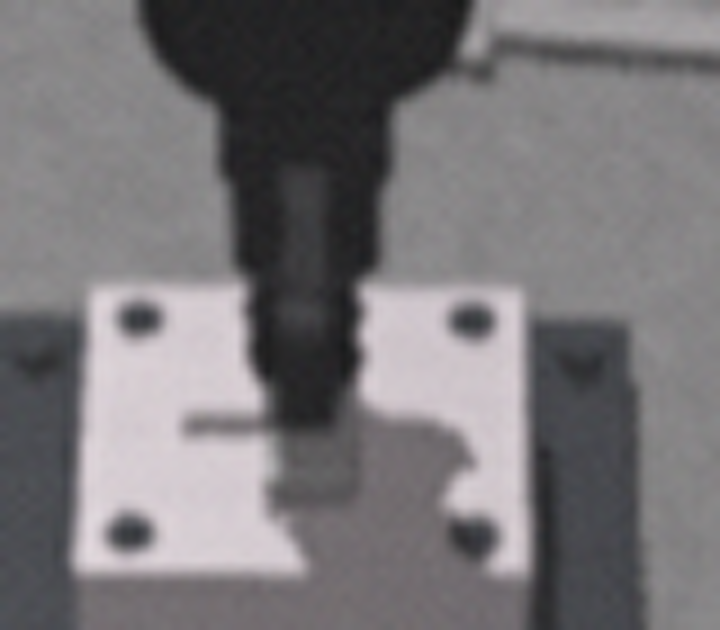

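The base is seated: z has stopped at 246.3, with about 17 N total. The moment and Fx suggest it bears on its −x edge, with the tool tilted about 0.2°. I'll trim the tilt and hold.

Call:
arm_command --pt "0 0 0 0.1 0 0 1" --pt "0 0 0 0.2 0 0 1" --pt "0 0 0 0.2 0 0 1"

```text
time_s: 11.35
position: [536.7, -8.9, 246.3]
tool_rot: [0.596, 0.381, -0.38, -0.596]
force: [-5.0, -0.0, 14.6]
grip_width: 23.2
```

```bash
python3 go.py 536 -8.8 246 65.2
python3 - <<'E'
from plant import ctrl
print(ctrl.get_state()["moment"])
E
```

```text
t 11.35 pos [536.7  -8.9 246.3] yaw 65.17 tilt 0.09 w 23.2 F [-5.  -0.  14.6]
inc [-0.0002  0.0003  0.0007] [ 0.07 -0.03  0.05]
[0.03190051 1.08211584 0.01615723]
```

Call:
arm_command --pt "0 0 0 0.1 0 0 1" --pt "0 0.0002 0.0004 0.25 0 0 1" --pt "0 0.0003 0.0008 0.25 0 0 1" --pt "0 0.0003 0.0008 0.25 0 0 1" --pt "0 0.0003 0.0008 0.25 0 0 1" --pt "0 0.0003 0.0008 0.25 0 0 1" --pt "0 0.0003 0.0008 0.25 0 0 1" --pt "0 0.0003 0.0008 0.25 0 0 1" --pt "0 0.0003 0.0008 0.25 0 0 1" --pt "0 0.0003 0.0008 0.25 0 0 1"

```text
time_s: 12.18
position: [536.8, -9.0, 246.3]
tool_rot: [-0.596, -0.381, 0.38, 0.596]
force: [-2.9, -1.1, 12.2]
grip_width: 23.5
```

```bash
python3 go.py 536 -8.8 246 65.2
python3 - <<'E'
from plant import ctrl
print(ctrl.get_state()["moment"])
E
```

```text
t 12.18 pos [536.8  -9.  246.3] yaw 65.18 tilt 0.06 w 23.5 F [-2.9 -1.1 12.2]
inc [-0.0002  0.0003  0.0008] [ 0.01 -0.02  0.06]
[-0.24445004  0.58788507  0.02567082]
```

Call:
arm_command --pt "0 0.0003 0.0002 0.05 0 0 1" --pt "0 0.0005 0.0004 0.1 0 0 1" --pt "0 0.0005 0.0004 0.1 0 0 1" --pt "0 0.0005 0.0004 0.1 0 0 1" --pt "0 0.0005 0.0004 0.1 0 0 1" --pt "0 0.0005 0.0004 0.1 0 0 1" --pt "0 0.0005 0.0004 0.1 0 0 1" --pt "0 0.0005 0.0004 0.1 0 0 1" --pt "0 0.0005 0.0004 0.1 0 0 1" --pt "0 0.0005 0.0004 0.1 0 0 1"

```text
time_s: 13.02
position: [536.8, -9.0, 246.3]
tool_rot: [-0.596, -0.381, 0.381, 0.596]
force: [-2.3, -1.3, 13.5]
grip_width: 22.9
```

```bash
python3 go.py 536 -8.8 346 65.2
python3 - <<'E'
from plant import ctrl
print(ctrl.get_state()["moment"])
E
```

```text
t 13.02 pos [536.8  -9.  246.3] yaw 65.18 tilt 0.07 w 22.9 F [-2.3 -1.3 13.5]
inc [-0.0001 -0.0997  0.0008] [-0.   -0.02  0.07]
[-0.31524793  0.51850774  0.04249236]
```

The floor was felt at TCP 260 and the base seated at 246.3, so the probe went in about 13.7 mm. That makes the keyway about 6.3 mm deep, which is shallow, so the lever goes towards the robot. Lifting out.

Call:
arm_command --pt "0 -0.005 0 0 0 0 1" --pt "0 -0.012 0 0 0 0 1" --pt "0 -0.03 0 0 0 0 1" --pt "0 -0.06 0 0 0 0 1" --pt "0 -0.09 0 0 0 0 1" --pt "0 -0.1 0 0 0 0 1" --pt "0 -0.1 0 0 0 0 1" --pt "0 -0.1 0 0 0 0 1"

```text
time_s: 13.68
position: [535.1, -8.4, 342.0]
tool_rot: [-0.594, -0.38, 0.382, 0.598]
force: [-0.8, 0.5, -2.5]
grip_width: 23.6
```

```bash
python3 go.py 491.6 -273.6 294 83.5
python3 - <<'E'
from h import *
d=snap("side","8");crop(d,240,130,350,270,4,f"pics/side8.png")
E
```

```text
t 13.68 pos [535.1  -8.4 342. ] yaw 65.16 tilt 0.41 w 23.6 F [-0.8  0.5 -2.5]
inc [-0.259   0.0472 -0.0722] [ -0.4  -18.34   0.12]
```

View pics/side8.png

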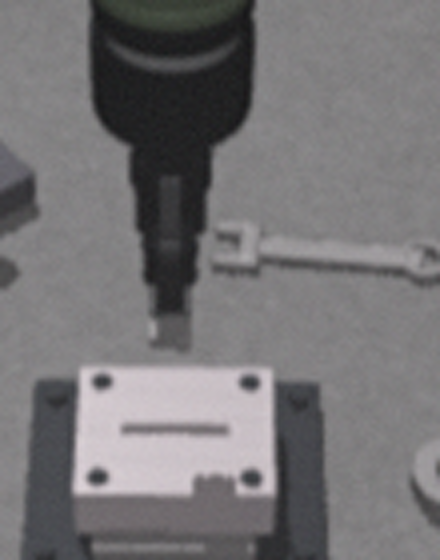

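Call:
arm_command --pt "-0.013 0 -0.004 -0.1 -1 0 1" --pt "-0.04 0 -0.011 -0.2 -3 0 1" --pt "-0.07 0 -0.02 -0.4 -5 0.1 1" --pt "-0.1 0 -0.028 -0.4 -7 0.1 1" --pt "-0.13 0 -0.036 -0.4 -9 0.1 1" --pt "-0.16 0 -0.044 -0.4 -12 0.1 1" --pt "-0.19 0.01 -0.053 -0.4 -14 0.1 1" --pt "-0.22 0.02 -0.061 -0.4 -16 0.1 1" --pt "-0.25 0.04 -0.07 -0.4 -18 0.1 1" --pt "-0.259 0.047 -0.072 -0.4 -18.3 0.1 1" --pt "-0.259 0.047 -0.072 -0.4 -18.3 0.1 1" --pt "-0.259 0.047 -0.072 -0.4 -18.3 0.1 1" --pt "-0.259 0.047 -0.072 -0.4 -18.3 0.1 1"

```text
time_s: 14.82
position: [491.6, -272.5, 293.9]
tool_rot: [-0.527, -0.471, 0.471, 0.528]
force: [-0.0, -0.6, -2.3]
grip_width: 23.4
```

```bash
python3 go.py 491.6 -273.6 234.1 83.5
```

```text
t 14.82 pos [ 491.6 -272.5  293.9] yaw 83.48 tilt 0.14 w 23.4 F [-0.  -0.6 -2.3]
inc [-0.0013  0.0598 -0.0002] [-0.08 -0.02  0.11]
```

Call:
arm_command --pt "-0.001 0.015 0 -0.1 0 0.1 1" --pt "-0.001 0.035 0 -0.1 0 0.1 1" --pt "-0.001 0.05 0 -0.1 0 0.1 1" --pt "-0.001 0.056 0 -0.1 0 0.1 1" --pt "-0.001 0.057 0 -0.1 0 0.1 1" --pt "-0.001 0.058 0 -0.1 0 0.1 1" --pt "-0.001 0.058 0 -0.1 0 0.1 1"

```text
time_s: 15.4
position: [492.3, -274.5, 238.0]
tool_rot: [0.529, 0.471, -0.471, -0.526]
force: [-0.8, 0.5, -2.3]
grip_width: 23.8
```

Call:
arm_command --pt "0 0.0005 0 0 0 0 1" --pt "0 0.001 0 0 0 0 1" --pt "0 0.001 0 0 0 0 1"

```text
time_s: 15.65
position: [491.8, -274.8, 236.5]
tool_rot: [0.529, 0.471, -0.47, -0.526]
force: [-0.0, -0.3, -3.1]
grip_width: 23.2
```

Call:
arm_command --pt "0 0.0005 0 0 0 0 1" --pt "0 0.001 0 0 0 0 1" --pt "0 0.001 0 0 0 0 1"

```text
time_s: 15.9
position: [491.5, -274.7, 234.7]
tool_rot: [0.529, 0.471, -0.471, -0.527]
force: [0.2, -0.2, -2.8]
grip_width: 23.3
```

Call:
arm_command --pt "0 0.0005 0 0 0 0 1" --pt "0 0.0005 0 0 0 0 1"

```text
time_s: 16.07
position: [491.6, -274.7, 234.2]
tool_rot: [0.529, 0.471, -0.471, -0.527]
force: [-1.4, -0.1, -2.5]
grip_width: 23.2
```

Call:
arm_command --pt "0 0.0005 0 0 0 0 1" --pt "0 0.0005 0 0 0 0 1" --pt "0 0.0005 0 0 0 0 1"

```text
time_s: 16.32
position: [491.6, -274.7, 234.2]
tool_rot: [0.529, 0.471, -0.471, -0.527]
force: [-0.1, 0.3, 1.5]
grip_width: 23.2
```

```bash
python3 go.py 491.6 -273.6 234.1 83.5
```

```text
t 16.32 pos [ 491.6 -274.7  234.2] yaw 83.46 tilt 0.15 w 23.2 F [-0.1  0.3  1.5]
inc [0.0011 0.0001 0.0001] [ 0.11 -0.04 -0.1 ]
```

Seated (+1.5 N). Opening slowly.

Call:
arm_command --pt "0 0 0 0 0 0 0.6" --pt "0 0 0 0 0 0 0.5" --pt "0 0 0 0 0 0 0.3" --pt "0 0 0 0 0 0 0" --pt "0 0 0 0 0 0 0" --pt "0 0 0 0 0 0 0" --pt "0 0 0 0 0 0 0" --pt "0 0 0 0 0 0 0" --pt "0 0 0 0 0 0 0"

```text
time_s: 17.07
position: [491.6, -274.6, 233.8]
tool_rot: [0.529, 0.471, -0.471, -0.527]
force: [0.2, -0.2, 0.1]
grip_width: 85.4
```

Call:
arm_command --pt "0 -0.01 0 0 0 0 0" --pt "0 -0.03 0 0 0 0 0" --pt "0 -0.06 0 0 0 0 0" --pt "0 -0.1 0 0 0 0 0" --pt "0 -0.13 0 0 0 0 0" --pt "0.04 -0.14 0 0 0 0 0" --pt "0.08 -0.15 0 0 0 0 0" --pt "0.12 -0.15 0 0 0 0 0" --pt "0.16 -0.15 0 0 0 0 0" --pt "0.2 -0.15 0 0 0 0 0.5" --pt "0.24 -0.15 0 0 0 0 1" --pt "0.24 -0.15 0 0 0 0 1"

```text
time_s: 18.07
position: [518.5, -29.9, 384.3]
tool_rot: [0.526, 0.474, -0.471, -0.526]
force: [0.2, -1.0, -0.2]
grip_width: 51.5
```

```bash
python3 go.py 491.6 -3.6 384.1 83.5;python3 - <<'E'
from h import *
for n,b in(("side",(290,300,360,390)),("top",(380,210,450,270))):
    d=snap(n,"9");crop(d,*b,7,f"pics/{n}9.png");W=cloud(d)
    m=np.zeros(W.shape[:2],bool);m[b[1]:b[3],b[0]:b[2]]=1
    bt=m&(W[...,2]>95)&(W[...,2]<108);vv,uu=np.nonzero(bt);print(n,bt.sum(),cv2.minAreaRect(np.array([ray(d,u,v,102)[:2] for u,v in zip(uu,vv)],np.float32)),np.sort(W[m][:,2])[-5:].round(1))
E
```

```text
t 18.07 pos [518.5 -29.9 384.3] yaw 83.88 tilt 0.2 w 51.5 F [ 0.2 -1.  -0.2]
inc [0.0233 0.0002 0.0295] [0.16 0.38 0.12]
side 149 ((489.1286926269531, -276.1405334472656), (26.34619140625, 23.056758880615234), 83.14287567138672) [nan nan nan nan nan]
top 98 ((493.2090148925781, -272.1742858886719), (25.60298728942871, 21.482498168945312), 86.5882568359375) [nan nan nan nan nan]
```

View pics/side9.png

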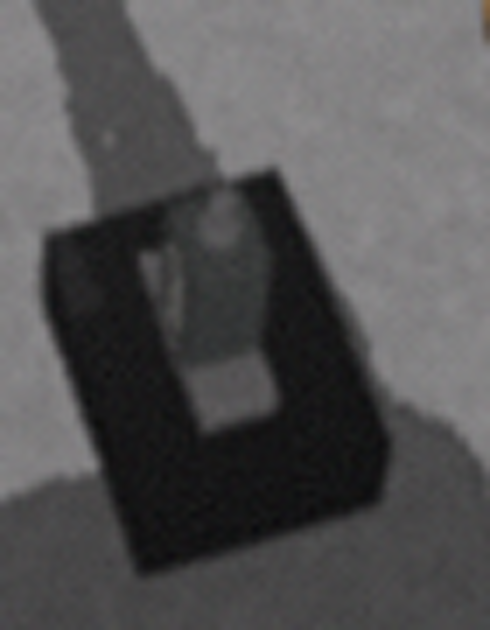

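View pics/top9.png

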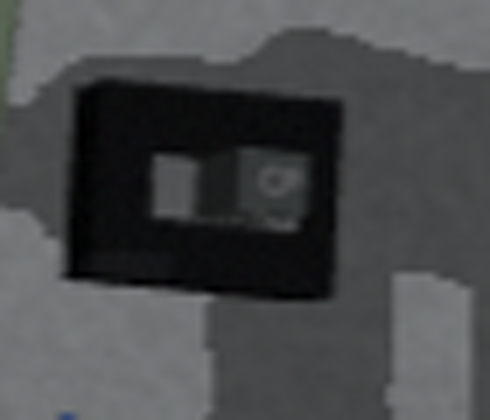

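Run:
```python
from h import *
for n,b in(("side",(200,125,260,200)),("top",(180,210,220,262))):
    d=load(n+"0.npz");crop(d,*b,8,f"pics/lv_{n}.png")
s=load("side0.npz");t=load("top0.npz")
print(ray(s,227.6,151.5,102),ray(t,191,234.75,102))
Ps=[s["mtx"]@np.c_[cam(s)[1],cam(s)[2]],t["mtx"]@np.c_[cam(t)[1],cam(t)[2]]]
X=cv2.triangulatePoints(Ps[0],Ps[1],np.array([[227.6],[151.5]]),np.array([[191.],[234.75]]));print((X[:3]/X[3]).T,)
```

```text
[500.56149811 256.38322195 102.        ] [505.02664299 256.05768777 102.        ]
[[502.61965991 256.7511127  101.3337808 ]]
```

View pics/lv_side.png

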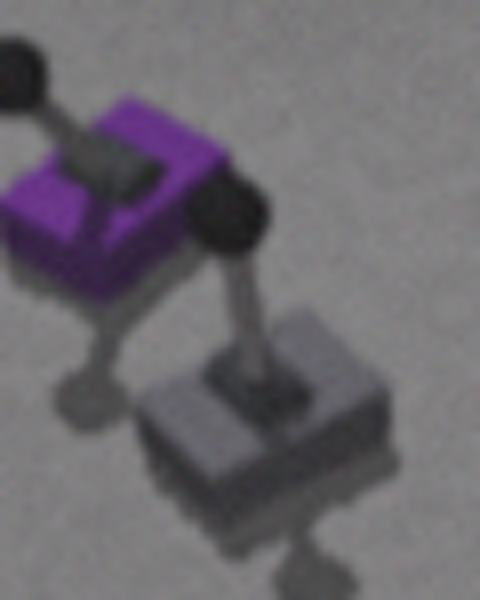

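View pics/lv_top.png

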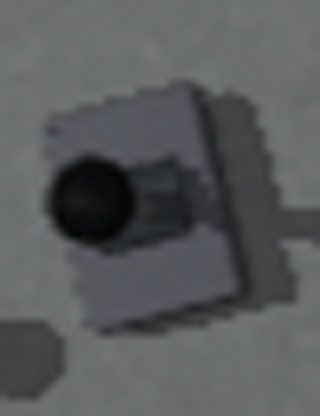

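```bash
python3 - <<'E'
from h import *
t=load("top0.npz");s=load("side0.npz")
print("housing ctr top",ray(t,197.8,235.9,25))
q=np.array([(138,400),(305,308),(390,385),(215,478)])/8+[200,125]
C=[ray(s,u,v,25)[:2] for u,v in q];print("side corners",np.round(C,0).tolist(),np.mean(C,0))
P=np.array([503,255]);x=np.array([np.cos(np.radians(13)),np.sin(np.radians(13))]);print("start",P+41*x,"end",P-16*x)
E
python3 go.py 543 264 300 103
```

```text
housing ctr top [508.062193   255.45076716  25.        ]
side corners [[469.0, 266.0], [533.0, 285.0], [545.0, 240.0], [480.0, 223.0]] [506.68561674 253.4748931 ]
start [542.94917266 264.22299323] end [487.41007896 251.40078313]
t 18.17 pos [518.6 -34.3 384.2] yaw 83.68 tilt 0.21 w 36.3 F [ 0.2 -0.   0.2]
inc [0.2994 0.0835 0.0088] [  0.15 -19.32  -0.15]
```

Call:
arm_command --pt "0.02 0 0 0 -1 0 1" --pt "0.05 0 0.001 0 -4 0 1" --pt "0.08 0 0.002 0 -6 0 1" --pt "0.11 0 0.003 0 -8 0 1" --pt "0.14 0 0.004 0 -10 0 1" --pt "0.17 0 0.004 0 -12 0 1" --pt "0.2 0.02 0.005 0 -14 0 1" --pt "0.23 0.04 0.005 0 -16 0 1" --pt "0.26 0.06 0.006 0 -18 0 1" --pt "0.29 0.083 0.006 0 -19.3 0 1" --pt "0.3 0.083 0.006 0 -19.3 0 1" --pt "0.3 0.083 0.006 0 -19.3 0 1" --pt "0.3 0.083 0.006 0 -19.3 0 1"

```text
time_s: 19.25
position: [547.9, 261.6, 300.5]
tool_rot: [-0.443, -0.552, 0.552, 0.44]
force: [0.5, -1.3, 0.3]
grip_width: -0.1
```

```bash
python3 go.py 545 264 255 103;python3 - <<'E'
from h import *
for n,b in(("side",(180,90,290,200)),("top",(130,180,260,290))):
    d=snap(n,"10");crop(d,*b,5,f"pics/{n}10.png")
E
```

```text
t 19.25 pos [547.9 261.6 300.5] yaw 102.71 tilt 0.21 w -0.1 F [ 0.5 -1.3  0.3]
inc [0.0031 0.0455 0.0024] [ 0.11 -0.29 -0.18]
```

View pics/side10.png

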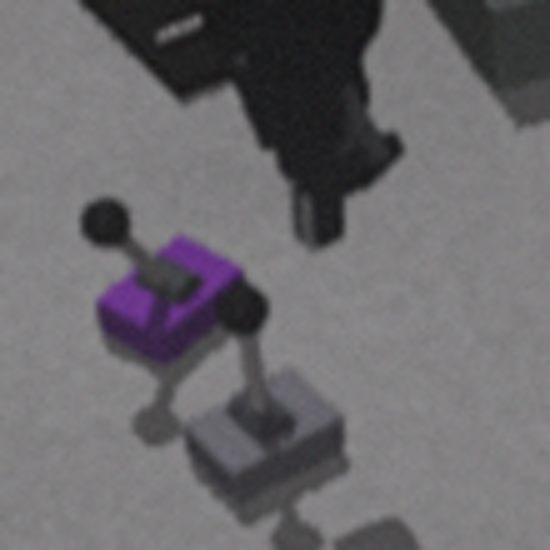

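View pics/top10.png

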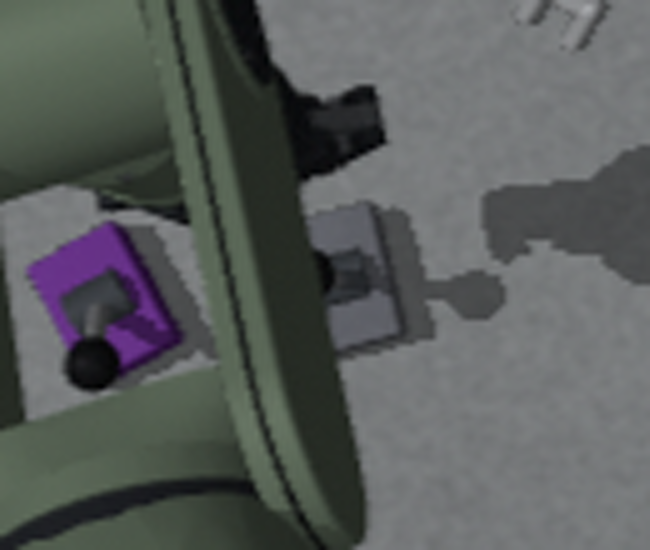

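The fingers are beyond the ball (side crop: tip at (318,245), ball at (240,308)). I'll descend, then push towards −x′.

Call:
arm_command --pt "0.002 0.01 0 0 0 0 1" --pt "0.002 0.03 0 0 0 0 1" --pt "0.002 0.045 0 0 0 0 1" --pt "0.002 0.045 0 0 0 0 1" --pt "0.002 0.045 0 0 0 0 1"

```text
time_s: 19.77
position: [546.4, 263.5, 254.3]
tool_rot: [-0.442, -0.551, 0.553, 0.441]
force: [0.2, 0.3, -0.5]
grip_width: -0.1
```

```bash
python3 go.py 490 250.5 255 103
```

```text
t 19.77 pos [546.4 263.5 254.3] yaw 102.68 tilt 0.14 w -0.1 F [ 0.2  0.3 -0.5]
inc [-0.0003 -0.0007  0.0578] [-0.03 -0.32 -0.14]
```

Call:
arm_command --pt "0 0 0.006 0 0 0 1" --pt "0 0 0.012 0 0 0 1" --pt "0 0 0.018 0 0 0 1" --pt "0 0 0.024 0 0 0 1" --pt "0 0 0.03 0 0 0 1" --pt "0 0 0.036 0 0 0 1" --pt "0 0 0.042 0 0 0 1" --pt "0 0 0.048 0 0 0 1" --pt "0 0 0.05 0 0 0 1" --pt "0 0 0.05 0 0 0 1"

```text
time_s: 20.6
position: [497.0, 253.4, 254.6]
tool_rot: [-0.442, -0.552, 0.553, 0.441]
force: [-0.1, 0.2, -1.0]
grip_width: 0.2
```

Call:
arm_command --pt "0 0 0.002 0 0 0 1" --pt "0 0 0.004 0 0 0 1" --pt "0 0 0.004 0 0 0 1"

```text
time_s: 20.85
position: [494.0, 252.6, 254.9]
tool_rot: [0.442, 0.553, -0.552, -0.44]
force: [0.8, -0.1, -0.4]
grip_width: 0.1
```

Call:
arm_command --pt "0 0 0.002 0 0 0 1" --pt "0 0 0.003 0 0 0 1" --pt "0 0 0.003 0 0 0 1"

```text
time_s: 21.1
position: [492.7, 252.2, 255.3]
tool_rot: [0.444, 0.554, -0.551, -0.439]
force: [6.6, 1.9, -6.1]
grip_width: -0.3
```

Call:
arm_command --pt "0 0 0.001 0 0 0 1" --pt "0 0 0.001 0 0 0 1" --pt "0 0 0.001 0 0 0 1" --pt "0 0 0.001 0 0 0 1"

```text
time_s: 21.43
position: [492.3, 252.1, 255.3]
tool_rot: [0.444, 0.555, -0.55, -0.439]
force: [9.1, 2.5, -6.9]
grip_width: -0.2
```

Call:
arm_command --pt "0 0 -0.01 0 0 0 1" --pt "0 0 -0.03 0 0 0 1" --pt "0 -0.03 -0.05 0 0 0 1" --pt "0 -0.07 -0.05 0 0 0 1" --pt "0 -0.11 -0.05 0 0 0 1" --pt "-0.03 -0.15 -0.05 0 0 0 1" --pt "-0.07 -0.18 -0.05 0 0 0 1" --pt "-0.11 -0.18 -0.05 0 0 0 1" --pt "-0.15 -0.18 -0.05 0 0 0 1" --pt "-0.19 -0.18 -0.05 0 0 0 1" --pt "-0.19 -0.18 -0.05 0 0 0 1" --pt "-0.19 -0.18 -0.05 0 0 0 1"

```text
time_s: 22.43
position: [581.0, 74.8, 435.3]
tool_rot: [-0.443, -0.551, 0.552, 0.442]
force: [0.2, 0.1, -0.1]
grip_width: 0.2
```

Run:
```python
from h import *
for n,b in(("side",(180,90,380,390)),("top",(130,110,450,290))):
    d=snap(n,"11");crop(d,*b,2,f"pics/{n}11.png")
    bb=(205,140,245,200) if n=="side" else (180,210,215,270)
    W=cloud(d);g=d["pixels"].sum(2)/3;m=np.zeros(g.shape,bool);m[bb[1]:bb[3],bb[0]:bb[2]]=1
    k=(m&(g<45)&(W[...,2]>75)).astype(np.uint8);_,l,st,c=cv2.connectedComponentsWithStats(k);i=1+np.argmax(st[1:,4]);print(n,c[i],st[i],ray(d,*c[i],92))
```

```text
side [216.65333333 159.86666667] [212 155  10  10  75] [468.68107178 249.37528924  92.        ]
top [194.19402985 248.91044776] [191 244   7  11  67] [472.37845208 250.36900033  92.        ]
```

View pics/side11.png

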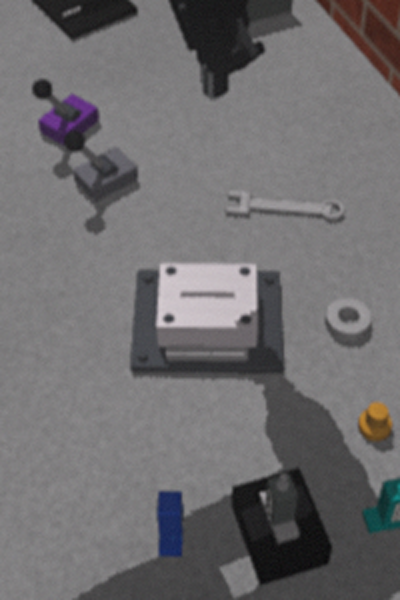

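View pics/top11.png

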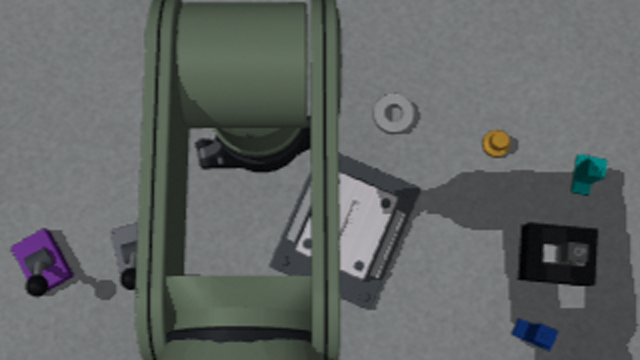

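Run:
```python
from plant import ctrl
print(ctrl.close_job())
```

```text
the job is handed in; nothing more can be done
None
```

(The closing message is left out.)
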